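Refit the sprung guide roller in the bench sander's fork

TASK

Put the sprung roller back into the bench sander: take it from its wooden rest, press its red sprung pin against the tall cheek of the fork so that the roller shortens enough to go between the two cheeks, slide it down until it finds the sockets, and let it spring out so that both of its ends sit fully in their sockets and it lies level. Keep hold of it until both ends are in, then let go. The height of the sockets is not the same on every machine, so feel for them, and press gently on the fork throughout. Leave the sanding block, the caliper and the glue bottle where they are.

Things in the scene. Friction and masses are not known exactly. Their poses are not given: they have to be found in the camera images.
- fork: Grey bench-sander base, 110 x 200 x 18 mm (22 mm high in its middle), fixed; blue motor beyond the tall cheek (y 115 to 220, top 110 mm high). Origin: centre of the underside, midway between two aluminium cheeks; y points to the tall cheek, z up. Cheeks: 44 mm wide in x, inner faces at y = +62 and -62, outer +80 and -80. The robot cannot shift them. Do not load the fork with more than 20 N.
- tall_guide (a point): Floor of the tall cheek's upright guide groove (fork y = +65), 72 mm above the fork's origin; fork axes. Groove: 15 mm wide in x, 3 mm deep, flared at the open top. In its floor is a socket 15 wide, 15 high, 9 mm deep; its middle is up to 12 mm above or below this point, by a setting that is not measured: feel for it. The groove runs on below. The cheek's top is 60 mm above the socket's middle.
- low_guide (a point): The same point on the low cheek (fork y = -65), with the same groove and socket, at the same unmeasured height as the tall cheek's socket. This cheek's top is only 12 mm above the socket's middle, so the stub end can pass over it while the pin already leans on the tall cheek.
- drum_centre (a point): Centre of the roller's black rubber drum, on its axis: grasp here, across the axis. Drum 30 mm diameter, 102 mm long; roller about 0.16 kg. y points along the axis to the yellow-banded end with the red sprung pin. It lies level in its rest, 48 mm above the table. Seated, this point is at about y = -8 mm in the fork's frame.
- pin_tip (a point): Round tip of the red sprung pin (10 mm diameter), 84 mm from drum_centre when free. It can be pushed in by 25 mm at most; the spring pushes out with 1.5 N plus 150 N/m (about 5 N at 22 mm). More than 20 mm must be pushed in for the roller to fit between the groove floors (130 mm apart); seated, 2 mm stay pushed in.
- stub_tip (a point): Round tip of the rigid steel stub (10 mm diameter, 15 mm long) at the other end, on the axis, 66 mm from drum_centre. It belongs in the low cheek.
- rest: Wooden rest fixed to the table: a board 75 x 115 x 12 mm with two V notches 88 mm apart that carry the drum near its ends, up to 54 mm high. Origin: centre of its underside; y along the notches' line (the roller's axis).
- block_centre (a point): Bystander: wooden sanding block with a cork sole, 60 x 110 x 30 mm; its centre.
- caliper_centre (a point): Bystander: steel caliper lying flat, 200 mm long, up to 8 mm high; the middle of its beam.
- glue_centre (a point): Bystander: glue bottle, 54 mm diameter, 140 mm high, upright; its centre.
Not all that is in view belongs to the job. Leave any blue or orange look-alike of the part that bears drum_centre alone. Several things look just like the rest: the one meant starts farthest to the robot's right.

How it is judged:
By the outcome, as a careful person would: the job done as asked, in the order asked, and still so for the second after the job is handed in, with the robot touching nothing.
It also fails if it takes over 51 s, if anything falls off the work surface, if the arm or the gripper's body presses on something with over 40 N, if the wrist force passes 120 N, or if a joint passes its speed limit or range.

ROBOT

A 6-joint arm with a two-finger parallel gripper is mounted at the origin on the work surface. World frame = base frame: x ahead of the robot, y to its left, z up, the work surface at z = 0. Lengths are in mm, angles in degrees, forces in N, time in s.
With the tool pointing down it reaches from about 300 to 850 mm from the base axis. Payload 4.2 kg.
Tool frame: the origin (TCP) lies at the very end of the fingers, on their centre line; the grasp point (between the pads) lies 19 mm behind it; z points along the fingers, y is the line along which they close (so a half turn about z gives the same grasp; the last joint's range is limited). The gripper opens to 91 mm and grips with 3 to 60 N. Pads are 32 mm wide; open, the fingers measure 118 mm over their backs; the gripper's body (76 mm by 178 mm) begins 60 mm behind the grasp point.
Start: joints at [-64.687, 18.312, 89.639, -0, 72.044, -1.146], TCP at [256.203, -514.785, 213.976] pointing down, gripper open.
Joint ranges: [-177.97, 177.97], [-48.28, 115.42], [12.27, 149.76], [-77.06, 257.06], [2.81, 150.46], [-146.56, 146.56]. Speed limits (degrees/s): [147.25, 147.25, 180, 180, 180, 180].

INTERFACE

Orientations are given as [roll, pitch, yaw] about the fixed x, y, z axes, in that order (R = Rz(yaw) Ry(pitch) Rx(roll)).
In Python, from workcell import env, eyes gives the robot as it stands.
- The arm moves only by the tool send_rows, never from a script. Its argument "targets" is text: rows parted by semicolons, each of 7 numbers parted by spaces: the shift along the tool's x, y, z in m, then the turn, a rotation vector about the tool's x, y, z in degrees, then the opening in per cent of the stroke, from 0 (shut) to 100 (fully open). A call has 1 to 12 rows; each row is the pose to reach, as a shift and turn from the pose commanded when the call began, along the tool's axes at that moment; what a row does not reach only later rows make up. A row lasts 1/12 s, in which the tool goes at most 41.7 mm and 7.16 degrees, less where a joint would pass 70% of its speed; a pose out of reach is approached as far as the arm can. A call with a gripper value outside its range is refused whole. The fingers move at their own pace and stop on an object; "grip_force" is the grip in N (left out, the last holds). Time passes only in rows, so rows that repeat a pose let the fingers close. It gives the time, the measured TCP pose, the force, the opening and the grip force at its end, in the units of the state.
- env.state(): the state, without advancing time (a new reading comes with each control period).
- eyes.grab_frame(name): name is "side" or "top" or "wrist"; returns a dict with "image" (384x512x3 uint8, blue, green, red), "fovy" (degrees; the focal length in pixels is half the picture's height over the tangent of half this angle, whatever the lens; pixels are square), "cx", "cy" (the principal point, pixels), "eye" and "attitude" of the camera in the world. Camera axes: x right, y up, looking along -z (the intrinsics and any distortion apply to the point x, -y, -z); pixel columns grow to the right and rows downward; lengths in mm; the calibration is good to about 2 mm. A picture is of the moment at which its call begins. There is no depth.
- env.job_done(): hands the job in; it is judged then, once.
The state is a dict: "time_s": time; "qpos": joint angles; "qvel": joint speeds; "effort": joint torques, N m; "ee_pos": TCP position; "ee_rot": TCP orientation; "force": force on the tool from outside, world axes, zero at the start; "torque": the same for the moment, N m; "gripper_width": finger opening in mm; "gripper_force": force on a finger pad.
Only numpy, scipy, OpenCV 4.12 (cv2) and the standard library are available. Lean on these libraries where they do the work, as an engineer would, in place of code of your own. Each camera call takes 0.05 s, during which the arm holds its last target. There are 200 camera calls.

## Working session

There is one attempt and no reset: what is moved stays moved. The work goes in short steps, Python scripts to look and compute and a tool call to move; the robot and the scene stay as the last step left them, time stands still between calls to the robot, and variables do not carry over. Pictures are saved under pics/ and viewed, at most 10 in all, crops included, and the job is handed in when it is done.

Besides the shell and the picture viewer there is one more tool, called after "Call:" by a JSON object that holds its "name" and its "arguments". send_rows: Moves the arm, as the interface text tells. Its arguments: {"type":"object","properties":{"targets":{"type":"string"},"grip_force":{"type":"number"}},"required":["targets"]}

```bash
mkdir -p pics; ls
python3 - <<'E'
from workcell import env, eyes
import cv2, json
s=env.state(); print(s)
for n in("side","top"):
    f=eyes.grab_frame(n); cv2.imwrite(f"pics/{n}0.png",f["image"]); print(n,{k:v for k,v in f.items() if k!="image"})
E
```

```text
pics
{'time_s': 0.0, 'qpos': array([-6.46861138e+01,  1.83519150e+01,  8.97055830e+01, -1.69551951e-04,
        7.20415055e+01, -1.14693470e+00]), 'qvel': array([ 0.03359527,  0.01477145, -0.09341304,  0.00816162, -0.17282355,
        0.07060276]), 'effort': array([ 4.00058634e-03, -4.12454689e+01, -2.31971061e+01,  7.31859938e-02,
        4.57126228e-02, -1.29950263e-04]), 'ee_pos': array([ 255.99491439, -514.3283586 ,  213.12308851]), 'ee_rot': array([-1.79901013e+02, -1.82052990e-03,  2.64608718e+01]), 'force': array([ 0.7851545 ,  0.24795693, -0.10255048]), 'torque': array([ 0.01181314,  0.03481019, -0.00110804]), 'gripper_force': 0.0, 'gripper_width': 90.97404952953248}
side {'fovy': 50.74105660034773, 'cx': 254.86442577716338, 'cy': 189.4106925723438, 'eye': array([446.57230793, 695.44971146, 642.47923622]), 'attitude': array([  53.21356027,    0.27887061, -173.28271258])}
top {'fovy': 46.94548208034079, 'cx': 258.09388740907195, 'cy': 196.2562408888966, 'eye': array([ 409.83788965,  -30.6103832 , 1104.75054194]), 'attitude': array([  6.00657123,   1.25896257, -91.1110886 ])}
```

View pics/side0.png

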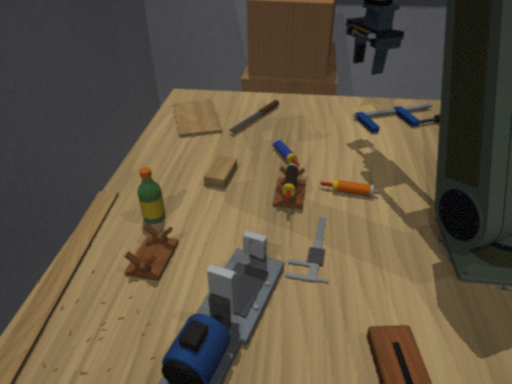

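View pics/top0.png

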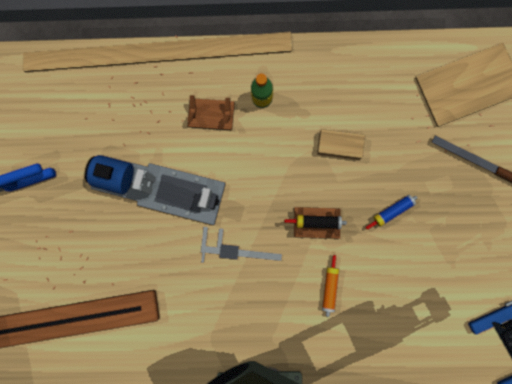

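The side view shows the fork in front at (235,310), with its tall cheek at (220,290) and its low cheek at (255,247). The roller is on its rest at (290,180). In the top view, the roller on its rest is at (317,222) with the pin to the left. The fork is at (180,192) with the motor to the left.

```bash
cat > h.py <<'E'
import numpy as np, cv2
from scipy.spatial.transform import Rotation as Ro
def cam(f):
    return f["eye"],Ro.from_euler('xyz',f["attitude"],degrees=True).as_matrix(),f["image"].shape[0]/2/np.tan(np.radians(f["fovy"]/2)),f["cx"],f["cy"]
def ray(f,u,v):
    e,R,F,cx,cy=cam(f); d=R@np.array([(u-cx)/F,-(v-cy)/F,-1]); return e,d/np.linalg.norm(d)
def plane(f,u,v,z):
    e,d=ray(f,u,v); return e+d*(z-e[2])/d[2]
def tri(f1,p1,f2,p2):
    (a,d),(b,g)=ray(f1,*p1),ray(f2,*p2)
    t=np.linalg.lstsq(np.c_[d,-g],b-a,rcond=None)[0]; P,Q=a+d*t[0],b+g*t[1]
    return (P+Q)/2,np.linalg.norm(P-Q)
E
python3 - <<'E'
import cv2, numpy as np
s,t=cv2.imread("pics/side0.png"),cv2.imread("pics/top0.png")
def c(i,x,y,w,h,k): return cv2.resize(i[y:y+h,x:x+w],None,fx=k,fy=k,interpolation=cv2.INTER_CUBIC)
A=c(t,80,145,160,90,5); B=c(s,160,220,140,100,4); C=c(t,265,195,120,70,5)
o=np.zeros((600,800,3),np.uint8)
o[:300,:533]=cv2.resize(A,(533,300)); o[:300,533:]=cv2.resize(c(s,265,140,60,75,4),(267,300)); o[300:,:420]=cv2.resize(B,(420,300)); o[300:522,420:]=cv2.resize(C,(380,222))
cv2.imwrite("pics/c1.png",o)
E
```

```text
(no output)
```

View pics/c1.png

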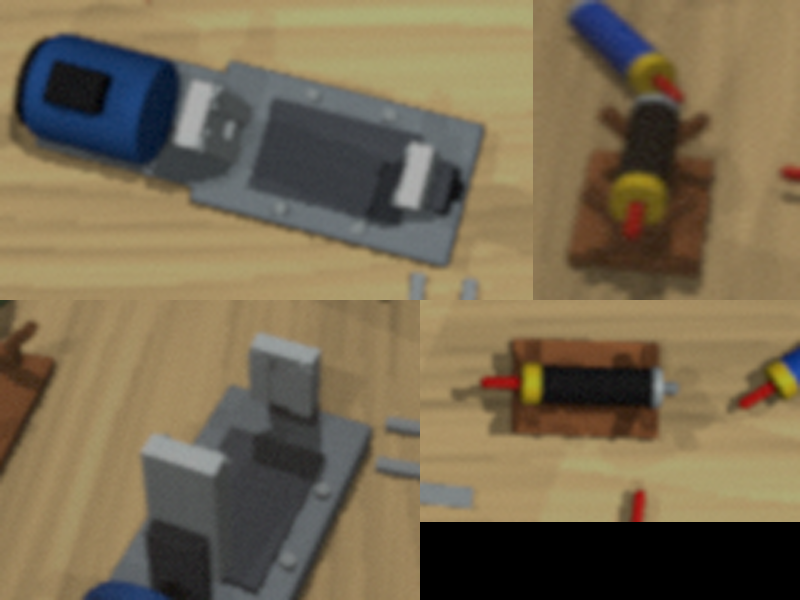

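The crops show the tall cheek top centred at (195,114) in the top panel and the low cheek top at (414,175). The roller's pin tip is at (481,382) and its stub tip at (677,389) in the lower-right panel.

Run:
```python
from h import *
from workcell import eyes
T=eyes.grab_frame("top");S=eyes.grab_frame("side")
A=lambda u,v:(80+u/3.33-.3,145+v/3.33-.3)
B=lambda u,v:(160+u/3-.3,220+(v-300)/3-.3)
C=lambda u,v:(265+(u-420)/3.167-.3,195+(v-300)/3.167-.3)
tt,e1=tri(T,A(195.5,114.5),S,B(185,455)); lt,e2=tri(T,A(413.7,175.5),S,B(286,348))
print("tall top",tt,e1,"low top",lt,e2)
d=tt-lt; print("yaw y axis",np.degrees(np.arctan2(d[1],d[0])),np.linalg.norm(d[:2]),"mid",(tt+lt)/2)
q=[plane(T,*A(*p),18)for p in((484,125),(445,265),(191,198),(230,62))]
print(np.array(q).round(1),np.mean(q,0))
d=q[3]-q[0]; print(np.degrees(np.arctan2(d[1],d[0])),np.linalg.norm(d)); d=q[2]-q[1]; print(np.degrees(np.arctan2(d[1],d[0])),np.linalg.norm(d))
p=plane(T,*C(481,382.5),48);s=plane(T,*C(677,389),48); d=p-s
print("pin",p,"stub",s,np.linalg.norm(d),np.degrees(np.arctan2(d[1],d[0])))
print("centre",s+d/np.linalg.norm(d)*66, p-d/np.linalg.norm(d)*84)
```

```text
tall top [556.27087281 253.95984971 137.46834674] 0.1818360922487903 low top [517.1541159  114.83469359  91.11790056] 0.3392919639790865
yaw y axis 74.29601572074323 144.5196517361741 mid [536.71249435 184.39727165 114.29312365]
[[561.5  72.5  18. ]
 [457.7 102.6  18. ]
 [511.5 291.9  18. ]
 [613.6 263.3  18. ]] [536.04442339 182.57074646  18.        ]
74.72918257472153 197.8519248943424
74.15320735431601 196.82057981102935
pin [461.37153454 -70.14898134  48.        ] stub [ 453.48191366 -217.03358109   48.        ] 147.09633497780743 86.92542307087358
centre [ 457.02187255 -151.12858363   48.        ] [ 456.86613232 -154.02806902   48.        ]
```

```bash
cat >> h.py <<'E'
def rel(s,P,yaw=None,rp=None):
    """shift (m) and turn (deg) in tool axes from state s to TCP P, level, yaw"""
    R=Ro.from_euler('xyz',s["ee_rot"],degrees=True)
    r=np.array([180,0,s["ee_rot"][2] if yaw is None else yaw])
    q=R.inv()*Ro.from_euler('xyz',r,degrees=True)
    return (R.inv().apply(np.array(P)-s["ee_pos"])/1000).round(4),q.as_rotvec(degrees=True).round(2)
E
python3 - <<'E'
from h import *
from workcell import env
print(rel(env.state(),[457,-152,150],87))
E
```

```text
(array([ 0.3414, -0.2349,  0.0637]), array([-6.000e-02, -3.000e-02, -6.054e+01]))
```

Call:
{"name": "send_rows", "arguments": {"targets": "0.341 -0.235 0.063 0 0 -60.5 100;0.341 -0.235 0.063 0 0 -60.5 100;0.341 -0.235 0.063 0 0 -60.5 100;0.341 -0.235 0.063 0 0 -60.5 100;0.341 -0.235 0.063 0 0 -60.5 100;0.341 -0.235 0.063 0 0 -60.5 100;0.341 -0.235 0.063 0 0 -60.5 100;0.341 -0.235 0.063 0 0 -60.5 100;0.341 -0.235 0.063 0 0 -60.5 100;0.341 -0.235 0.063 0 0 -60.5 100;0.341 -0.235 0.063 0 0 -60.5 100;0.341 -0.235 0.063 0 0 -60.5 100", "grip_force": 40}}

```text
time_s: 1.2
ee_pos: [457.2, -150.5, 150.5]
ee_rot: [-179.9, -0.0, 87.2]
force: [-0.3, 0.1, 0.4]
gripper_width: 91.4
gripper_force: 0.0
```

Run:
```python
from h import *
from workcell import env,eyes
s=env.state();print(s["time_s"],s["ee_pos"],s["ee_rot"])
f=eyes.grab_frame("wrist");cv2.imwrite("pics/w1.png",f["image"]);print(f["eye"],f["attitude"],f["fovy"],f["cx"],f["cy"])
```

```text
1.2 [ 457.24679289 -150.50643612  150.45034879] [-1.79936656e+02 -1.02513275e-02  8.72230514e+01]
[461.86635613 -73.97592941 321.81663156] [-15.93856231   0.06378589  -2.75741963] 61.09184251018847 251.813117108726 181.8730862063425
```

View pics/w1.png

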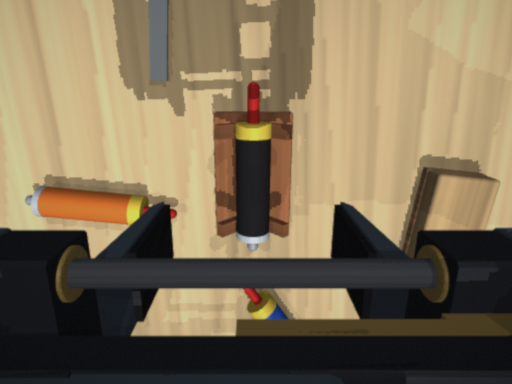

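The wrist view shows the roller vertical in the image: pin tip at (253.5,83), stub tip at (252.5,249), axis centred between the fingers.

Run:
```python
from h import *
from workcell import env,eyes
s=env.state();f=eyes.grab_frame("wrist");im=f["image"].astype(int)
b,g,r=im[...,0],im[...,1],im[...,2]
red=((r>110)&(g<60)&(b<60)); red[:, :200]=0;red[:,300:]=0;red[200:]=0
ys,xs=np.nonzero(red);top=ys.min();print("red",top,xs.mean(),ys.max(), xs[ys<top+8].mean())
yel=(r>130)&(g>100)&(b<60); yel[200:]=0;yel[:,:200]=0;yel[:,300:]=0
ys,xs=np.nonzero(yel);print("yel",xs.min(),xs.max(),ys.min(),ys.max())
p=plane(f,xs.mean()*0+red.nonzero()[1][red.nonzero()[0]<top+8].mean(),top,48);q=plane(f,252.5,250,48);d=p-q
print(p,q,np.linalg.norm(d),np.degrees(np.arctan2(d[1],d[0])))
u=d/np.linalg.norm(d);c=(q+u*66+p-u*84)/2;print(c)
print(rel(s,[c[0],c[1],29],np.degrees(np.arctan2(d[1],d[0]))))
```

```text
red 81 253.48407643312103 121 253.69811320754718
yel 237 271 122 138
[463.13524701 -69.36069505  48.        ] [ 454.6928876  -219.60321326   48.        ] 150.47952587639688 86.78384370258128
[ 458.40913991 -153.46777901   48.        ]
(array([-0.0014,  0.0018,  0.1217]), array([-0.05,  0.02,  0.31]))
```

Call:
{"name": "send_rows", "arguments": {"targets": "-0.0014 0.0018 0.03 0 0 0.3 100;-0.0014 0.0018 0.06 0 0 0.3 100;-0.0014 0.0018 0.09 0 0 0.3 100;-0.0014 0.0018 0.11 0 0 0.3 100;-0.0014 0.0018 0.1215 0 0 0.3 100;-0.0014 0.0018 0.1215 0 0 0.3 100;-0.0014 0.0018 0.1215 0 0 0.3 60;-0.0014 0.0018 0.1215 0 0 0.3 40;-0.0014 0.0018 0.1215 0 0 0.3 30;-0.0014 0.0018 0.1215 0 0 0.3 20;-0.0014 0.0018 0.1215 0 0 0.3 10;-0.0014 0.0018 0.1215 0 0 0.3 0", "grip_force": 40}}

```text
time_s: 2.3
ee_pos: [458.8, -154.1, 30.0]
ee_rot: [179.9, 0.0, 86.7]
force: [-0.3, -0.5, -0.6]
gripper_width: 54.1
gripper_force: 0.0
```

Call:
{"name": "send_rows", "arguments": {"targets": "0 0 0 0 0 0 0;0 0 0 0 0 0 0;0 0 0 0 0 0 0;0 0 0 0 0 0 0"}}

```text
time_s: 2.63
ee_pos: [457.7, -153.8, 29.4]
ee_rot: [-179.9, -0.0, 86.7]
force: [-1.5, 0.9, 3.3]
gripper_width: 29.3
gripper_force: 40.0
```

Call:
{"name": "send_rows", "arguments": {"targets": "0 0 -0.012 0 0 0 0;0 0 -0.04 0 0 0 0;0 0 -0.075 0 0 0 0;0.02 -0.002 -0.11 0 0 1 0;0.05 -0.005 -0.14 0 0 3 0;0.085 -0.008 -0.15 0 0 5 0;0.12 -0.011 -0.15 0 0 7 0;0.16 -0.015 -0.15 0 0 9 0;0.2 -0.018 -0.15 0 0 11 0;0.24 -0.021 -0.15 0 0 12.3 0;0.28 -0.025 -0.15 0 0 12.3 0;0.305 -0.028 -0.15 0 0 12.3 0"}}

```text
time_s: 3.63
ee_pos: [447.7, 155.5, 179.2]
ee_rot: [-180.0, -0.1, 74.5]
force: [0.6, -1.2, -1.5]
gripper_width: 29.2
gripper_force: 40.0
```

Call:
{"name": "send_rows", "arguments": {"targets": "0.014 0.003 0 0 0 0 0;0.014 0.003 0 0 0 0 0;0.014 0.003 0 0 0 0 0"}}

```text
time_s: 3.88
ee_pos: [455.1, 164.6, 179.0]
ee_rot: [-180.0, 0.1, 74.4]
force: [-0.8, -0.3, -2.2]
gripper_width: 29.3
gripper_force: 40.0
```

Run:
```python
from h import *
from workcell import env,eyes
s=env.state();print(s["time_s"],s["ee_pos"],s["ee_rot"],s["force"],s["gripper_width"])
f=eyes.grab_frame("wrist");cv2.imwrite("pics/w2.png",cv2.resize(f["image"],None,fx=1.5,fy=1.5,interpolation=cv2.INTER_CUBIC));print(f["eye"],f["attitude"])
import pickle;pickle.dump((f,s),open("w2.pkl","wb"))
```

```text
3.8833 [455.14941854 164.63057861 178.99775589] [-1.79982090e+02  7.66873776e-02  7.44302242e+01] [-0.82790015 -0.29086672 -2.16311473] 29.332022616800224
[476.77254657 238.66253703 350.24086975] [-1.60243664e+01  1.42797101e-02 -1.55490404e+01]
```

View pics/w2.png

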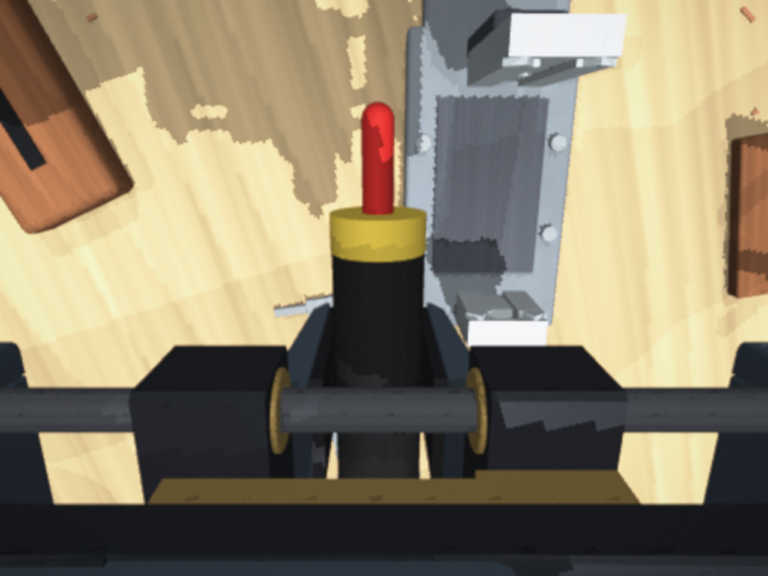

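The wrist view shows the tall cheek top with its inner edge at about (508–622,57) and the groove flare near (570,62). The low cheek's inner top edge runs (468–547,320), and the pin tip is at (378,102).

```bash
python3 - <<'E'
from h import *
import pickle
f,s=pickle.load(open("w2.pkl","rb"));im=f["image"]
w=(im.min(2)>205).astype(np.uint8); 
n,l,st,c=cv2.connectedComponentsWithStats(w)
for i in range(1,n):
    if st[i,4]>150 and st[i,0]>290:
        ct=max(cv2.findContours((l==i).astype(np.uint8),0,1)[0],key=cv2.contourArea)
        print(st[i],c[i],cv2.approxPolyDP(ct,2,True)[:,0].tolist())
for r in list(range(8,48,4))+[212,216,220,224]:
    x=np.nonzero(w[r,290:450])[0]+290
    if len(x): print(r,x.min(),x.max(),len(x))
print("F",cam(f)[2])
hsv=cv2.cvtColor(im,cv2.COLOR_BGR2HSV);b=im.astype(int)
red=(b[...,2]>110)&(b[...,1]<70)&(b[...,0]<70);red[:,:200]=0;red[:,300:]=0
ys,xs=np.nonzero(red);print(ys.min(),[ (y,xs[ys==y].min(),xs[ys==y].max()) for y in(75,90,110,130)])
E
python3 - <<'E'
import cv2
i=cv2.imread("pics/w2.png");a=cv2.resize(i[0:100,450:650],(800,400),interpolation=cv2.INTER_CUBIC)
b=cv2.resize(i[280:345,440:570],(400,200),interpolation=cv2.INTER_CUBIC)
import numpy as np;o=np.zeros((600,800,3),np.uint8);o[:400]=a;o[400:,:400]=b;cv2.imwrite("pics/c2.png",o)
E
```

```text
[ 339    9   79   35 2215] [377.99187359  23.13408578] [[341, 10], [339, 36], [348, 38], [343, 42], [350, 41], [354, 36], [398, 36], [402, 38], [402, 42], [409, 43], [410, 39], [407, 41], [403, 38], [414, 36], [417, 9]]
[312 213  54  17 839] [338.10727056 221.46603099] [[313, 214], [312, 229], [362, 229], [364, 214]]
12 341 417 77
16 341 417 77
20 341 416 76
24 340 415 76
28 340 415 76
32 340 414 75
36 339 414 76
40 344 410 22
212 357 358 2
216 313 365 53
220 313 364 52
224 312 364 53
F 325.35474511446546
69 [(75, np.int64(242), np.int64(261)), (90, np.int64(242), np.int64(261)), (110, np.int64(242), np.int64(261)), (130, np.int64(242), np.int64(261))]
```

View pics/c2.png

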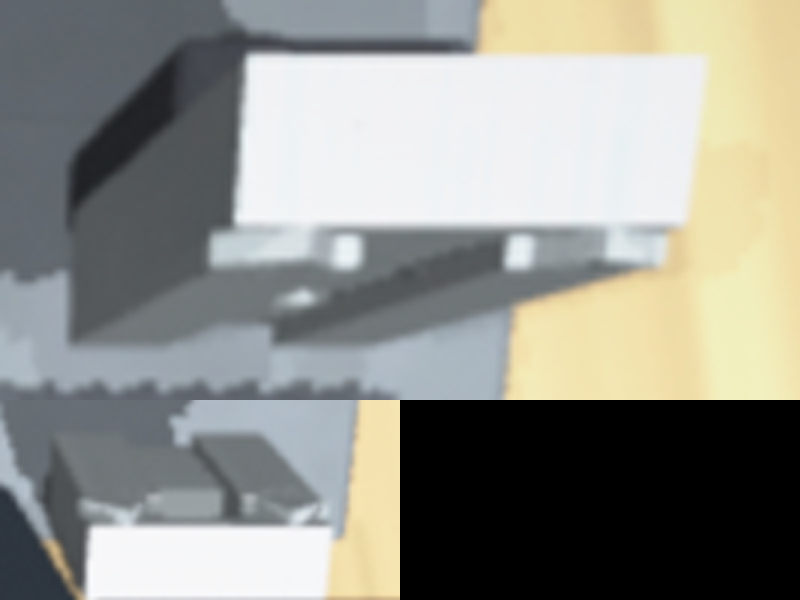

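The crop shows both groove mouths. White faces end at the groove floors (fork y = ±65): tall inner edge v≈36.5, u 339–414.5; low inner edge v≈213.5, u 312.5–365.

Run:
```python
from h import *
import pickle
f,s=pickle.load(open("w2.pkl","rb"))
e,R,F,cx,cy=cam(f)
for n,u0,u1,v in(("tall",339,415,36.7),("tallout",341,418,8.8),("low",312.3,365,213.6)):
    D=F*44/(u1-u0);u=(u0+u1)/2; P=e+R@np.array([(u-cx)/F*D,-(v-cy)/F*D,-D]); print(n,P)
for h in(76,78,80):
    t=plane(f,377,36.7,h+60);l=plane(f,338.7,213.6,h+12);d=t-l
    print(h,t,l,np.linalg.norm(d),np.degrees(np.arctan2(d[1],d[0])),(t+l)/2)
p=plane(f,252,68.5,s["ee_pos"][2]+18.6);a=plane(f,251.8,130,s["ee_pos"][2]+18.6);d=p-a
yaw=np.radians(s["ee_rot"][2]);print("pin rel tool",Ro.from_euler('z',-s["ee_rot"][2],degrees=True).apply(p-s["ee_pos"]),p, np.degrees(np.arctan2(d[1],d[0])))
```

```text
tall [554.26374452 246.9792945  145.97750157]
tallout [558.74023051 261.25120408 144.22895267]
low [519.63364572 122.47461527  96.44650838]
76 [558.04889972 247.385537   136.        ] [521.10165685 118.59621701  88.        ] 142.3228291517824 73.99280651643964 [539.57527828 182.990877   112.        ]
78 [557.29016163 247.30410529 138.        ] [520.7635775  119.51191196  90.        ] 141.31183964395902 74.0485818594706 [539.02686957 183.40800862 114.        ]
80 [556.53142355 247.22267358 140.        ] [520.42549816 120.42760691  92.        ] 140.30191295932107 74.10526623767512 [538.47846086 183.82514025 116.        ]
pin rel tool [85.61863626 -1.00041237 18.6       ] [479.09416411 246.83885593 197.59775589] 74.2630342255736
```

Run:
```python
from h import *
from workcell import env
s=env.state();print(s["ee_pos"],s["ee_rot"],rel(s,[529.1,155.4,90],74.2))
```

```text
[454.99493387 163.92290208 179.03684119] [-1.79971400e+02  8.08620072e-02  7.43499115e+01] (array([0.0119, 0.0737, 0.089 ]), array([-0.03,  0.08,  0.15]))
```

Call:
{"name": "send_rows", "arguments": {"targets": "0.004 0.02 0 0 0 0.1 0;0.008 0.045 0 0 0 0.1 0;0.0119 0.065 0 0 0 0.1 0;0.0119 0.0737 0 0 0 0.1 0;0.0119 0.0737 0.015 0 0 0.1 0;0.0119 0.0737 0.035 0 0 0.1 0;0.0119 0.0737 0.055 0 0 0.1 0;0.0119 0.0737 0.075 0 0 0.1 0;0.0119 0.0737 0.086 0 0 0.1 0;0.0119 0.0737 0.089 0 0 0.1 0;0.0119 0.0737 0.089 0 0 0.1 0;0.0119 0.0737 0.089 0 0 0.1 0"}}

```text
time_s: 4.93
ee_pos: [528.9, 155.4, 90.7]
ee_rot: [-180.0, 0.0, 74.2]
force: [0.0, -0.2, -1.8]
gripper_width: 29.4
gripper_force: 40.0
```

Run:
```python
from h import *
from workcell import env,eyes
import pickle
s=env.state();print(s["time_s"],s["ee_pos"],s["ee_rot"],s["force"],s["torque"],s["gripper_width"])
f=eyes.grab_frame("wrist");g=eyes.grab_frame("side")
o=np.zeros((600,800,3),np.uint8);o[:,:]=0
a=cv2.resize(f["image"][0:200,130:380],(750,600),interpolation=cv2.INTER_CUBIC)
cv2.imwrite("pics/w3.png",a);cv2.imwrite("pics/s3.png",cv2.resize(g["image"][180:330,150:350],(800,600),interpolation=cv2.INTER_CUBIC))
pickle.dump((f,g,s),open("w3.pkl","wb"))
```

```text
4.9333 [528.89085276 155.36145408  90.73194345] [-1.79990417e+02  2.26981316e-02  7.41859789e+01] [ 0.03682631 -0.21112953 -1.77408408] [-0.05809598 -0.1011588  -0.03191376] 29.356924759854245
```

View pics/w3.png

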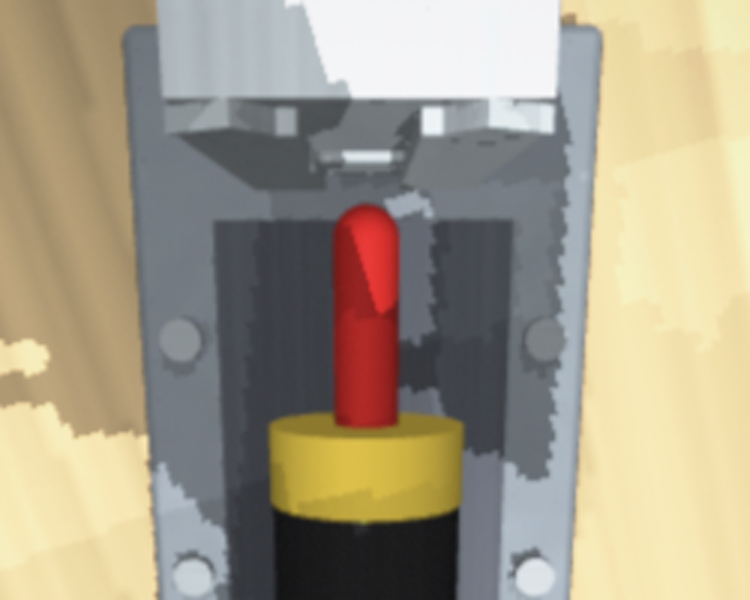

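View pics/s3.png

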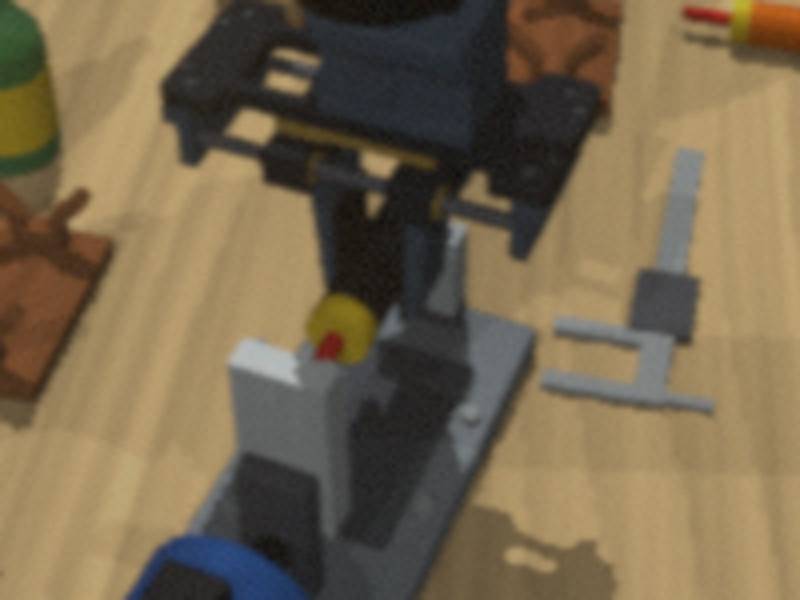

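The wrist crop shows the pin centred at u=366 and the tall groove centred at u≈358, so the groove is about 1 mm to the left. The side crop shows the pin just in front of the tall cheek, below its top.

Call:
{"name": "send_rows", "arguments": {"targets": "0.003 -0.0006 0 0 0 -0.3 0;0.006 -0.0006 0 0 0 -0.3 0;0.008 -0.0006 0 0 0 -0.3 0;0.008 -0.0006 0 0 0 -0.3 0"}}

```text
time_s: 5.37
ee_pos: [530.9, 164.5, 90.5]
ee_rot: [180.0, 0.0, 74.6]
force: [0.6, -1.6, -1.7]
gripper_width: 29.5
gripper_force: 40.0
```

Call:
{"name": "send_rows", "arguments": {"targets": "0.002 0 0 0 0 0 0;0.002 0 0 0 0 0 0;0.002 0 0 0 0 0 0"}}

```text
time_s: 5.62
ee_pos: [531.2, 166.1, 90.3]
ee_rot: [-180.0, 0.0, 74.6]
force: [-0.6, -1.5, -1.5]
gripper_width: 29.2
gripper_force: 40.0
```

Call:
{"name": "send_rows", "arguments": {"targets": "0.002 0 0 0 0 0 0;0.002 0 0 0 0 0 0;0.002 0 0 0 0 0 0"}}

```text
time_s: 5.87
ee_pos: [531.7, 168.1, 90.4]
ee_rot: [-180.0, 0.0, 74.6]
force: [-0.3, -1.6, -1.4]
gripper_width: 29.2
gripper_force: 40.0
```

Call:
{"name": "send_rows", "arguments": {"targets": "0.002 0 0 0 0 0 0;0.002 0 0 0 0 0 0;0.002 0 0 0 0 0 0"}}

```text
time_s: 6.12
ee_pos: [532.3, 170.1, 90.4]
ee_rot: [-180.0, 0.0, 74.6]
force: [-0.6, -3.2, -1.1]
gripper_width: 29.4
gripper_force: 40.0
```

Call:
{"name": "send_rows", "arguments": {"targets": "0.002 0 0 0 0 0 0;0.004 0 0 0 0 0 0;0.006 0 0 0 0 0 0;0.008 0 0 0 0 0 0;0.008 0 0 0 0 0 0;0.008 0 0 0 0 0 0"}}

```text
time_s: 6.62
ee_pos: [534.4, 177.8, 90.4]
ee_rot: [-180.0, 0.0, 74.6]
force: [-0.6, -4.2, -2.0]
gripper_width: 28.9
gripper_force: 40.0
```

Call:
{"name": "send_rows", "arguments": {"targets": "0.002 0 0 0 0 0 0;0.004 0 0 0 0 0 0;0.006 0 0 0 0 0 0;0.008 0 0 0 0 0 0;0.008 0 0 0 0 0 0;0.008 0 0 0 0 0 0"}}

```text
time_s: 7.12
ee_pos: [536.5, 185.5, 90.3]
ee_rot: [-180.0, 0.0, 74.6]
force: [-1.0, -5.3, -1.7]
gripper_width: 29.6
gripper_force: 40.0
```

Run:
```python
from h import *
from workcell import env,eyes
import pickle
s=env.state();print(s["time_s"],s["ee_pos"],s["ee_rot"],s["force"],s["torque"],s["gripper_width"])
fs=[]
for _ in range(4): f=eyes.grab_frame("wrist"); fs.append(env.state()["force"])
print(np.mean(fs,0))
cv2.imwrite("pics/w4.png",cv2.resize(f["image"][0:200,130:380],(750,600),interpolation=cv2.INTER_CUBIC))
pickle.dump((f,s),open("w4.pkl","wb"))
```

```text
7.1167 [536.53735854 185.50782423  90.32799644] [-1.79993178e+02  1.93519459e-02  7.45721532e+01] [-0.99743851 -5.33270335 -1.6849828 ] [-0.83035141  0.08554997  0.01367418] 29.554519184795943
[-1.08616452 -4.42119854 -2.06092825]
```

View pics/w4.png

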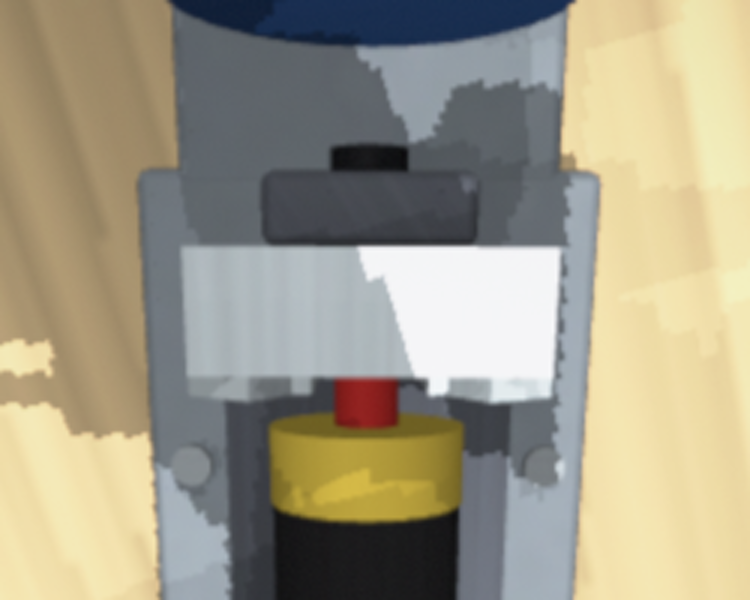

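The picture shows the pin in the tall groove, with the groove centre u≈370 and the pin u≈366. The pin is compressed by about 21–22 mm.

Call:
{"name": "send_rows", "arguments": {"targets": "0.001 0.0003 0 0 0 0.2 0;0.0015 0.0003 0 0 0 0.2 0;0.0015 0.0003 0.002 0 0 0.2 0;0.0015 0.0003 0.004 0 0 0.2 0;0.0015 0.0003 0.006 0 0 0.2 0;0.0015 0.0003 0.006 0 0 0.2 0"}}

```text
time_s: 7.82
ee_pos: [537.5, 186.8, 84.4]
ee_rot: [180.0, -0.0, 74.4]
force: [-1.5, -4.8, -1.8]
gripper_width: 29.5
gripper_force: 40.0
```

Call:
{"name": "send_rows", "arguments": {"targets": "0 0 0.001 0 0 0 0;0 0 0.002 0 0 0 0;0 0 0.003 0 0 0 0;0 0 0.003 0 0 0 0"}}

```text
time_s: 8.15
ee_pos: [537.4, 186.8, 81.4]
ee_rot: [180.0, -0.0, 74.4]
force: [-0.4, -5.0, 0.4]
gripper_width: 29.2
gripper_force: 40.0
```

Call:
{"name": "send_rows", "arguments": {"targets": "0 0 0.001 0 0 0 0;0 0 0.002 0 0 0 0;0 0 0.003 0 0 0 0;0 0 0.003 0 0 0 0"}}

```text
time_s: 8.48
ee_pos: [537.2, 186.8, 78.2]
ee_rot: [-180.0, 0.0, 74.4]
force: [-0.3, -5.3, -0.4]
gripper_width: 29.3
gripper_force: 40.0
```

Call:
{"name": "send_rows", "arguments": {"targets": "0 0 0.001 0 0 0 0;0 0 0.002 0 0 0 0;0 0 0.003 0 0 0 0;0 0 0.003 0 0 0 0"}}

```text
time_s: 8.82
ee_pos: [537.2, 186.8, 75.2]
ee_rot: [-180.0, 0.0, 74.4]
force: [-1.2, -5.7, 0.0]
gripper_width: 29.4
gripper_force: 40.0
```

Call:
{"name": "send_rows", "arguments": {"targets": "0 0 0.001 0 0 0 0;0 0 0.002 0 0 0 0;0 0 0.002 0 0 0 0"}}

```text
time_s: 9.07
ee_pos: [537.2, 186.8, 73.2]
ee_rot: [-180.0, 0.0, 74.4]
force: [-0.8, -4.5, -1.1]
gripper_width: 29.5
gripper_force: 40.0
```

Call:
{"name": "send_rows", "arguments": {"targets": "0 0 0.001 0 0 0 0;0 0 0.002 0 0 0 0;0 0 0.002 0 0 0 0"}}

```text
time_s: 9.32
ee_pos: [536.9, 186.6, 70.7]
ee_rot: [-180.0, 0.1, 74.4]
force: [0.1, -4.0, -4.4]
gripper_width: 29.6
gripper_force: 40.0
```

Call:
{"name": "send_rows", "arguments": {"targets": "0 0 0.001 0 0 0 0;0 0 0.002 0 0 0 0;0 0 0.002 0 0 0 0"}}

```text
time_s: 9.57
ee_pos: [536.7, 187.0, 68.6]
ee_rot: [-179.9, 0.0, 74.4]
force: [0.2, -2.8, -6.3]
gripper_width: 29.6
gripper_force: 40.0
```

Call:
{"name": "send_rows", "arguments": {"targets": "0 0 0.001 0 0 0 0;0 0 0.002 0 0 0 0;0 0 0.002 0 0 0 0"}}

```text
time_s: 9.82
ee_pos: [537.1, 187.1, 67.5]
ee_rot: [-180.0, -0.0, 74.4]
force: [-2.8, -2.7, -1.5]
gripper_width: 29.3
gripper_force: 40.0
```

Call:
{"name": "send_rows", "arguments": {"targets": "0 0 0.001 0 0 0 0;0 0 0.001 0 0 0 0;0 0 0.001 0 0 0 0"}}

```text
time_s: 10.07
ee_pos: [537.5, 187.0, 66.8]
ee_rot: [180.0, -0.0, 74.4]
force: [-3.3, -2.6, -0.5]
gripper_width: 29.2
gripper_force: 40.0
```

Call:
{"name": "send_rows", "arguments": {"targets": "0 0 0.001 0 0 0 0;0 0 0.001 0 0 0 0;0 0 0.001 0 0 0 0"}}

```text
time_s: 10.32
ee_pos: [537.8, 186.9, 65.7]
ee_rot: [179.9, -0.0, 74.4]
force: [-1.3, -3.0, -0.4]
gripper_width: 29.1
gripper_force: 40.0
```

Run:
```python
from h import *
from workcell import env,eyes
fs=[]
for _ in range(4): f=eyes.grab_frame("side"); s=env.state();fs.append(np.r_[s["force"],s["torque"]])
print(np.mean(fs,0).round(2),s["ee_pos"],s["ee_rot"])
cv2.imwrite("pics/s5.png",cv2.resize(f["image"][180:330,150:350],(800,600),interpolation=cv2.INTER_CUBIC))
```

```text
[-0.6  -3.74  0.23 -0.56  0.02 -0.02] [537.74034367 186.86178112  65.59505108] [ 1.79948804e+02 -2.13177653e-02  7.43496978e+01]
```

Call:
{"name": "send_rows", "arguments": {"targets": "-0.001 0 0 0 0 0 0;-0.002 0 0 0 0 0 0;-0.003 0 0 0 0 0 0;-0.003 0 0 0 0 0 0"}}

```text
time_s: 10.85
ee_pos: [536.7, 183.8, 65.5]
ee_rot: [180.0, -0.0, 74.3]
force: [-0.0, -2.7, 0.9]
gripper_width: 29.5
gripper_force: 40.0
```

Call:
{"name": "send_rows", "arguments": {"targets": "-0.001 0 0 0 0 0 0;-0.002 0 0 0 0 0 0;-0.002 0 0 0 0 0 0"}}

```text
time_s: 11.1
ee_pos: [536.0, 181.9, 65.5]
ee_rot: [180.0, -0.0, 74.3]
force: [-0.9, -2.2, 0.5]
gripper_width: 29.5
gripper_force: 40.0
```

Call:
{"name": "send_rows", "arguments": {"targets": "-0.001 0 0 0 0 0 0;-0.002 0 0 0 0 0 0;-0.002 0 0 0 0 0 0"}}

```text
time_s: 11.35
ee_pos: [535.4, 180.0, 65.4]
ee_rot: [180.0, 0.0, 74.4]
force: [0.4, -1.9, -0.6]
gripper_width: 29.7
gripper_force: 40.0
```

Call:
{"name": "send_rows", "arguments": {"targets": "-0.001 0 0 0 0 0 0;-0.002 0 0 0 0 0 0;-0.002 0 0 0 0 0 0"}}

```text
time_s: 11.6
ee_pos: [534.8, 178.1, 65.4]
ee_rot: [-180.0, 0.0, 74.4]
force: [-0.1, -2.3, -1.7]
gripper_width: 29.6
gripper_force: 40.0
```

Call:
{"name": "send_rows", "arguments": {"targets": "-0.001 0 0 0 0 0 0;-0.001 0 0 0 0 0 0;-0.001 0 0 0 0 0 0"}}

```text
time_s: 11.85
ee_pos: [534.5, 177.2, 65.4]
ee_rot: [-180.0, 0.0, 74.4]
force: [0.3, -2.0, -0.9]
gripper_width: 29.3
gripper_force: 40.0
```

Call:
{"name": "send_rows", "arguments": {"targets": "-0.0005 0 0 0 0 0 0;-0.001 0 0 0 0 0 0;-0.001 0 0 0 0 0 0"}}

```text
time_s: 12.1
ee_pos: [534.3, 176.2, 65.4]
ee_rot: [-180.0, 0.0, 74.4]
force: [0.4, -2.1, -1.3]
gripper_width: 29.5
gripper_force: 40.0
```

Call:
{"name": "send_rows", "arguments": {"targets": "-0.0005 0 0 0 0 0 0;-0.001 0 0 0 0 0 0;-0.001 0 0 0 0 0 0"}}

```text
time_s: 12.35
ee_pos: [534.0, 175.2, 65.4]
ee_rot: [180.0, 0.0, 74.4]
force: [0.6, -2.6, -0.7]
gripper_width: 29.4
gripper_force: 40.0
```

Run:
```python
from h import *
from workcell import env,eyes
fs=[]
for _ in range(4): f=eyes.grab_frame("wrist"); s=env.state();fs.append(np.r_[s["force"],s["torque"]])
g=eyes.grab_frame("side")
print(np.mean(fs,0).round(2),s["ee_pos"],s["ee_rot"])
o=np.zeros((400,800,3),np.uint8)
o[:,:450]=cv2.resize(f["image"][0:200,140:365],(450,400),interpolation=cv2.INTER_CUBIC)
o[:,450:]=cv2.resize(g["image"][220:320,200:288],(350,400),interpolation=cv2.INTER_CUBIC)
cv2.imwrite("pics/w6.png",o)
```

```text
[-0.1  -1.35 -0.73 -0.29 -0.06 -0.01] [534.06299726 175.27333943  65.42684534] [1.79999041e+02 4.09799556e-03 7.43569587e+01]
```

View pics/w6.png

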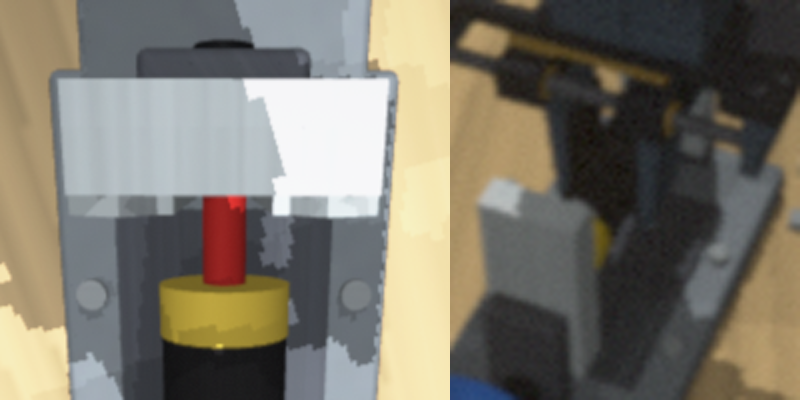

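The picture shows the pin extended into the tall cheek. The pin's centre (224) and the groove's centre (about 223) line up.

Call:
{"name": "send_rows", "arguments": {"targets": "-0.0005 0 0 0 0 0 0;-0.001 0 0 0 0 0 0;-0.001 0 0 0 0 0 0;-0.001 0 0 0 0 0 0"}}

```text
time_s: 12.93
ee_pos: [533.9, 174.6, 65.4]
ee_rot: [180.0, -0.0, 74.3]
force: [-0.0, 0.2, -1.1]
gripper_width: 29.3
gripper_force: 40.0
```

Call:
{"name": "send_rows", "arguments": {"targets": "-0.0005 0 0 0 0 0 0;-0.001 0 0 0 0 0 0;-0.001 0 0 0 0 0 0;-0.001 0 0 0 0 0 0"}}

```text
time_s: 13.27
ee_pos: [533.9, 174.3, 65.5]
ee_rot: [180.0, -0.1, 74.3]
force: [0.8, 5.0, -2.4]
gripper_width: 29.6
gripper_force: 40.0
```

Call:
{"name": "send_rows", "arguments": {"targets": "0.001 0 0.0005 0 0 0 0;0.001 0 0.001 0 0 0 0;0.001 0 0.001 0 0 0 0"}}

```text
time_s: 13.52
ee_pos: [534.0, 174.3, 64.6]
ee_rot: [180.0, -0.0, 74.4]
force: [-0.1, 2.5, 0.0]
gripper_width: 29.5
gripper_force: 40.0
```

Call:
{"name": "send_rows", "arguments": {"targets": "0 0 0.0005 0 0 0 0;0 0 0.001 0 0 0 0;0 0 0.001 0 0 0 0"}}

```text
time_s: 13.77
ee_pos: [534.2, 174.3, 63.6]
ee_rot: [180.0, -0.0, 74.4]
force: [1.2, 2.7, -0.2]
gripper_width: 29.3
gripper_force: 40.0
```

Call:
{"name": "send_rows", "arguments": {"targets": "0 0 0.0005 0 0 0 0;0 0 0.001 0 0 0 0;0 0 0.001 0 0 0 0"}}

```text
time_s: 14.02
ee_pos: [534.1, 174.3, 62.4]
ee_rot: [180.0, -0.0, 74.4]
force: [1.2, 1.4, 1.0]
gripper_width: 29.3
gripper_force: 40.0
```

Call:
{"name": "send_rows", "arguments": {"targets": "0 0 0.0005 0 0 0 0;0 0 0.0005 0 0 0 0;0 0 0.0005 0 0 0 0"}}

```text
time_s: 14.27
ee_pos: [534.1, 174.4, 62.0]
ee_rot: [180.0, -0.0, 74.4]
force: [1.4, 2.5, 0.8]
gripper_width: 29.4
gripper_force: 40.0
```

Run:
```python
from h import *
from workcell import env,eyes
fs=[]
for _ in range(4): f=eyes.grab_frame("side"); s=env.state();fs.append(np.r_[s["force"],s["torque"]])
print(np.mean(fs,0).round(2),s["ee_pos"],s["ee_rot"])
```

```text
[ 1.65  1.41  1.05  0.4  -0.39 -0.03] [534.07181369 174.35414778  61.96951756] [ 1.79966408e+02 -1.09936609e-02  7.43577990e+01]
```

Call:
{"name": "send_rows", "arguments": {"targets": "0 0 0 0 0 0 40;0 0 0 0 0 0 50;0 0 0 0 0 0 60;0 0 0 0 0 0 70;0 0 0 0 0 0 80;0 0 0 0 0 0 80;0 0 0 0 0 0 80;0 0 0 0 0 0 80"}}

```text
time_s: 15.13
ee_pos: [533.8, 174.3, 61.9]
ee_rot: [-180.0, 0.0, 74.4]
force: [0.7, -0.4, -0.4]
gripper_width: 73.0
gripper_force: 0.0
```

Call:
{"name": "send_rows", "arguments": {"targets": "0 0 -0.01 0 0 0 80;0 0 -0.03 0 0 0 80;0 0 -0.055 0 0 0 80;0 0 -0.085 0 0 0 80;0 0 -0.12 0 0 0 80;-0.02 0 -0.15 0 0 0 80;-0.05 0 -0.16 0 0 0 80;-0.08 0 -0.16 0 0 0 80;-0.11 0 -0.16 0 0 0 80;-0.12 0 -0.16 0 0 0 80;-0.12 0 -0.16 0 0 0 80;-0.12 0 -0.16 0 0 0 80"}}

```text
time_s: 16.13
ee_pos: [501.7, 59.0, 222.5]
ee_rot: [180.0, -0.1, 74.3]
force: [-0.4, 0.1, -0.5]
gripper_width: 72.9
gripper_force: 0.0
```

Run:
```python
from h import *
from workcell import env,eyes
w=eyes.grab_frame("wrist");g=eyes.grab_frame("side");s=env.state();print(s["time_s"],s["ee_pos"],s["force"])
o=np.zeros((600,800,3),np.uint8)
o[:300,:400]=cv2.resize(w["image"],(400,300));o[:300,400:]=cv2.resize(w["image"][0:200,120:387],(400,300),interpolation=cv2.INTER_CUBIC)
o[300:,:400]=cv2.resize(g["image"][220:325,190:330],(400,300),interpolation=cv2.INTER_CUBIC)
t=eyes.grab_frame("top")["image"];o[300:,400:]=cv2.resize(t[130:250,80:240],(400,300),interpolation=cv2.INTER_CUBIC)
cv2.imwrite("pics/w7.png",o)
```

```text
16.2333 [501.92083549  59.83927405 222.03408429] [ 0.30571486 -0.51047976 -0.06740631]
```

View pics/w7.png

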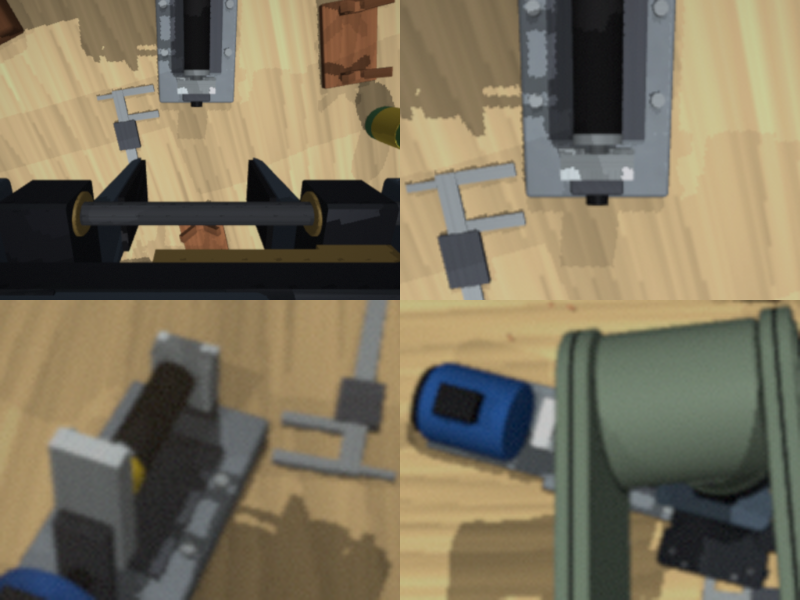

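The views show the roller between the cheeks, with its stub collar up against the low cheek and its pin end at the tall cheek. The bystanders have not moved.

```bash
python3 -c "
from workcell import env
print(env.job_done())"
```

```text
the job is handed in; nothing more can be done
None
```

The roller is back in the sander: by feel and in the last pictures both ends are in their sockets and it lies level, and I let go and handed the job in at about 16 s; I viewed 11 pictures, one over the limit of 10.

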